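Tip the spares tin into the carton at the packing bench

TASK

Take the tall tin on its pivot stand by its handle and tilt it slowly to about 45 degrees, holding it still there for a good second to feel how much weight has shifted inside, with nothing spilled. Then tip it on slowly until both steel balls have rolled out into the open carton in front of it, and turn the tin back upright.

Things in the scene. Friction and masses are not known exactly. Their poses are not given: they have to be found in the camera images.
- tin: tall open steel tin 90x110x110 mm (x,y,z). Origin on its pivot, 65 below the rim, 45 above its underside, 170 above the bench; starts upright, z up, x level to the carton. Turns about y only, top going over to +x, 0 to 126 deg, light drag. Handle: 12 mm round bar along y, 80 free, centre (-95,0,75) mm, 50 behind the back wall: pinch from above, fingers closing along x; it can turn in the grip.
- carton: open cardboard carton 220 (x) by 200 (y) by 70 mm high, 5 mm walls and floor, fixed on the bench under the tall tin's pouring side; flaps folded down outside. Origin: centre of the underside, z up. The tilting tin clears its rim. Bystander: a squat tin, 50 mm high, on a lower stand.
- ball_a_center (a point): one of two loose steel balls, 30 mm across, 60 to 160 g; this point is its centre. Starts on the tall tin's floor, hidden by the walls except from above. It rolls to the front corner as the tin tilts and out over the front edge once past about 95 degrees.
- ball_b_center (a point): the other ball: one of two loose steel balls, 30 mm across, 60 to 160 g; this point is its centre. Starts on the tall tin's floor, hidden by the walls except from above. It rolls to the front corner as the tin tilts and out over the front edge once past about 95 degrees.
There are look-alikes about, which are no part of the job. Leave any brown look-alike of the part that bears tin alone.

How it is judged (in metres and radians):
On the way, in this order (a step that is already met when the one before it is completed fails the run):
1. the tall tin is held still at about 45 degrees (30 to 65) with both balls still inside (angle between tin's own z axis and vertical between 0.52 and 1.14 rad and angular speed of tin below 0.2 rad/s and x of ball_a_center in the frame of tin between -0.045 and 0.045 m and y of ball_a_center in the frame of tin between -0.055 and 0.055 m and z of ball_a_center in the frame of tin between -0.045 and 0.065 m and x of ball_b_center in the frame of tin between -0.045 and 0.045 m and y of ball_b_center in the frame of tin between -0.055 and 0.055 m and z of ball_b_center in the frame of tin between -0.045 and 0.065 m), for 0.5 s.
2. both balls lie in the carton (x of ball_a_center in the frame of carton between -0.11 and 0.11 m and y of ball_a_center in the frame of carton between -0.1 and 0.1 m and z of ball_a_center in the frame of carton between 0 and 0.05 m and x of ball_b_center in the frame of carton between -0.11 and 0.11 m and y of ball_b_center in the frame of carton between -0.1 and 0.1 m and z of ball_b_center in the frame of carton between 0 and 0.05 m), for 0.2 s.
At the end, for the whole second after the job is handed in: Both steel balls are inside the carton (centres within its walls and lower than 50 mm above its underside), and the tall tin is upright again to within 10 degrees (all of step 2 and angle between tin's own z axis and vertical below 0.175 rad); the robot touches nothing.
It fails at once if the tall tin is swung fast (over 3 rad/s) instead of tilted slowly (angular speed of tin above 3 rad/s).
It also fails if it takes over 54 s, if anything falls off the work surface, if the arm or the gripper's body presses on something with over 40 N, if the wrist force passes 120 N, or if a joint passes its speed limit or range.

ROBOT

A 6-joint arm with a two-finger parallel gripper is mounted at the origin on the work surface. World frame = base frame: x ahead of the robot, y to its left, z up, the work surface at z = 0. Lengths are in mm, angles in rad, forces in N, time in s.
With the tool pointing down it reaches from about 350 to 975 mm from the base axis. Payload 7.1 kg.
Tool frame: the origin (TCP) lies at the very end of the fingers, on their centre line; the grasp point (between the pads) lies 19 mm behind it (ctrl.grasp_offset is the distance from the TCP to the grasp point, in mm); z points along the fingers, y is the line along which they close (so a half turn about z gives the same grasp; the last joint's range is limited). The gripper opens to 88 mm and grips with 3 to 60 N. Pads are 20 mm wide; open, the fingers measure 115 mm over their backs; the gripper's body (75 mm by 178 mm) begins 61 mm behind the grasp point.
Start: joints at [1.203, 0.423, 1.63, -0, 1.089, -0.019], TCP at [213.574, 587.359, 222.675] pointing down, gripper open.
Joint ranges: [-3, 3], [-0.9, 2.11], [0.09, 2.58], [-1.31, 4.45], [0.11, 2.69], [-2.54, 2.54]. Speed limits (rad/s): [2.39, 2.39, 3.01, 3.14, 3.14, 3.14].

INTERFACE

Orientations are given as a rotation vector (axis times angle).
In Python, from workcell import ctrl, viewer, ticket, models gives the robot as it stands.
- The arm moves only by the tool play_rows, never from a script. Its arguments are lists of equal length, an entry for each row: "dp": the shift along the world's x, y, z in mm, a list of three; "yaw": the turn about the world's z in degrees. In form: {"dp": [[tx, ty, tz], ...], "yaw": [yaw, ...]}. A call has 1 to 8 rows; each row shifts and turns the commanded pose from where the row before left it; what a row does not reach is not made up. A row lasts 1/12 s, in which the tool goes at most 41.7 mm and 7.16 degrees, less where a joint would pass 70% of its speed; a pose out of reach is approached as far as the arm can. A call is refused whole if a number of a shift passes 41.7 or a number of a turn 7.16, either way. A call with a gripper value outside its range is refused whole. "gripper" is the closure, from 0 (fully open) to 1 (shut), set as the call begins (left out, the last holds). The fingers move at their own pace and stop on an object; the grip force is fixed at half the most. Time passes only in rows, so rows that do not move let the fingers close. It gives the time, the measured TCP pose, the force, the opening and the grip force at its end, in the units of the state.
- ctrl.get_obs(): the state, without advancing time (a new reading comes with each control period).
- viewer.get_image(name): name is "side" or "top" or "wrist"; returns a dict with "pixels" (480x640x3 uint8, red, green, blue), "range_z" (480x640 float32, mm along the optical axis (not along the pixel's ray), 0 where there is no reading), "fx", "fy", "cx", "cy" (pixels), "T" (4x4, takes a point from camera to world coordinates); the wrist camera has in their place "hand_eye" (4x4, takes a point from camera to tool coordinates, whose origin is the TCP and whose axes are the flange's). Camera axes: x right, y up, looking along -z (the intrinsics and any distortion apply to the point x, -y, -z); pixel columns grow to the right and rows downward; lengths in mm; the calibration is good to about 2 mm. The wrist camera is an equidistant fisheye: a pixel r from the principal point sees the ray r / f radians off the axis. A picture is of the moment at which its call begins: read the wrist's pose just before it.
- ticket.close_job(): hands the job in; it is judged then, once.
Trained networks look in a picture, given as the dict that the camera call returned (one of the last four; its "shot" number tells which), for a name from the list of things; names that differ only in an ending like _2 or _b are one class to them, and where a whole thing is asked for, a point or a joint stands for the part that bears it (a point fixed in the world has none). Each returns a list of dicts, best first, with "conf" (0 to 1); they miss things now and then, are a little off and sometimes report something else, mostly with a low value. They report only what shows in the picture. A call takes as long as a camera call. They do not tell look-alikes from the thing itself.
- models.look_for(picture, name): "bbox" ([centre column, centre row, width, height] in pixels, round what is visible of it).
- models.landmark_of(picture, name): "location" ([column, row] in pixels: a listed point, or the origin of a listed thing).
The state is a dict: "t": time; "qpos": joint angles; "qvel": joint speeds; "joint_torque": joint torques, N m; "ee_pos": TCP position; "orientation": TCP orientation; "ft_force": force on the tool from outside, world axes, zero at the start; "moment": the same for the moment, N m; "width": finger opening in mm; "grasp_force": force on a finger pad.
Only numpy, scipy, OpenCV 4.12 (cv2) and the standard library are available. Lean on these libraries where they do the work, as an engineer would, in place of code of your own. Each camera call takes 0.05 s, during which the arm holds its last target. There are 200 camera calls.

## Working session

There is one attempt and no reset: what is moved stays moved. The work goes in short steps, Python scripts to look and compute and a tool call to move; the robot and the scene stay as the last step left them, time stands still between calls to the robot, and variables do not carry over. Pictures are saved under pics/ and viewed, at most 10 in all, crops included, and the job is handed in when it is done.

Besides the shell and the picture viewer there is one more tool, called after "Call:" as name(argument=value, ...) on one line, values as JSON. play_rows: Moves the arm, as the interface text tells. Its arguments: {"type":"object","properties":{"dp":{"type":"array"},"yaw":{"type":"array"},"gripper":{"type":"number"}},"required":["dp","yaw"]}

```bash
mkdir -p pics; cat > h.py <<'E'
import numpy as np, cv2
from workcell import ctrl, viewer, ticket, models
def save(im,n,crop=None,s=1):
    a=im["pixels"][:,:,::-1]
    if crop: a=a[crop[1]:crop[3],crop[0]:crop[2]]
    cv2.imwrite(f"pics/{n}.png",cv2.resize(a,None,fx=s,fy=s))
def pt(im,u,v):
    u,v=int(round(u)),int(round(v)); d=im["range_z"][v-1:v+2,u-1:u+2]; d=np.median(d[d>0]) if (d>0).any() else 0
    p=np.array([(u-im["cx"])/im["fx"]*d,-(v-im["cy"])/im["fy"]*d,-d,1]); return (im["T"]@p)[:3].round(0)
def ray(im,u,v,z):
    r=im["T"][:3,:3]@np.array([(u-im["cx"])/im["fx"],-(v-im["cy"])/im["fy"],-1]); o=im["T"][:3,3]; return (o+r*(z-o[2])/r[2]).round(1)
E
python3 - <<'E'
from h import *
ims={n:viewer.get_image(n) for n in("top","side")}
for n,im in ims.items():
    print(n,{k:v for k,v in im.items() if k not in("pixels","range_z")})
    for t in("tin","carton","ball_a_center"):
        for r in models.look_for(im,t)[:3]: print(n,t,"box",np.round(r["bbox"]),round(r["conf"],2))
        for r in models.landmark_of(im,t)[:3]: print(n,t,np.round(r["location"]),round(r["conf"],2),pt(im,*r["location"]))
cv2.imwrite("pics/a.png",cv2.resize(np.vstack([ims["top"]["pixels"],ims["side"]["pixels"]])[:,:,::-1],(400,600))) if 0 else [save(i,n) for n,i in ims.items()]
print(ctrl.get_obs())
E
```

```text
top {'fx': 467.10935824225896, 'fy': 467.10935824225896, 'cx': 317.88449311846347, 'cy': 243.46069809017544, 'T': array([[-2.32408229e-02,  9.81940601e-01, -1.87756543e-01,
         5.34793155e+02],
       [-9.99023841e-01, -2.98682880e-02, -3.25461282e-02,
        -3.05168448e+01],
       [-3.75663312e-02,  1.86816864e-01,  9.81676235e-01,
         8.30493749e+02],
       [ 0.00000000e+00,  0.00000000e+00,  0.00000000e+00,
         1.00000000e+00]]), 'shot': 1}
top tin box [436. 371. 122. 138.] 0.76
top tin box [143. 165. 117. 103.] 0.71
top tin [157. 161.] 0.74 [812. 248. 128.]
top tin [421. 345.] 0.69 [ 514. -154.  129.]
top carton box [394. 245. 185. 171.] 0.83
top carton [388. 260.] 0.74 [ 659. -127.    6.]
top ball_a_center box [400. 342.  16.  16.] 0.54
top ball_a_center [396. 340.] 0.69 [ 522. -115.  157.]
side {'fx': 600.555405985514, 'fy': 600.555405985514, 'cx': 329.1989607899692, 'cy': 245.54407548700442, 'T': array([[-8.92963687e-01,  3.07226810e-01, -3.28979546e-01,
         2.93884417e+02],
       [-4.50059512e-01, -5.96567145e-01,  6.64495355e-01,
         7.56105713e
[... 442 characters left out ...]
 8.]
{'t': 0.7, 'qpos': array([ 1.20301356e+00,  4.23039182e-01,  1.62986020e+00, -3.53465482e-05,
        1.08860225e+00, -1.90151020e-02]), 'qvel': array([ 1.26414896e-03, -3.13296931e-04,  1.34387448e-03,  9.10878256e-05,
        1.53772432e-04,  1.43626432e-03]), 'joint_torque': array([-1.46656173e-03, -5.44423270e+01, -2.74001330e+01,  6.44219527e-02,
        1.67562888e-02, -3.81949235e-06]), 'ee_pos': array([213.58571711, 587.38539812, 222.72873395]), 'orientation': array([5.45036839e-01, 3.09390307e+00, 1.30846734e-04]), 'ft_force': array([ 0.05366928, -0.3872325 , -0.52372713]), 'moment': array([ 0.06851065, -0.0123073 ,  0.0007298 ]), 'grasp_force': 0.0, 'width': 87.51962083300192}
```

View pics/top.png

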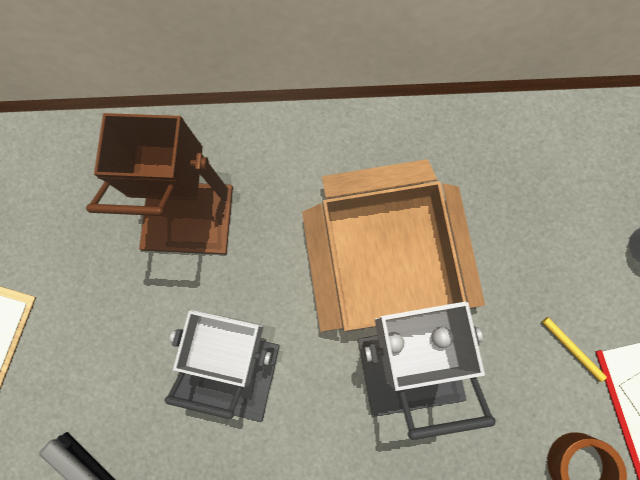

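View pics/side.png

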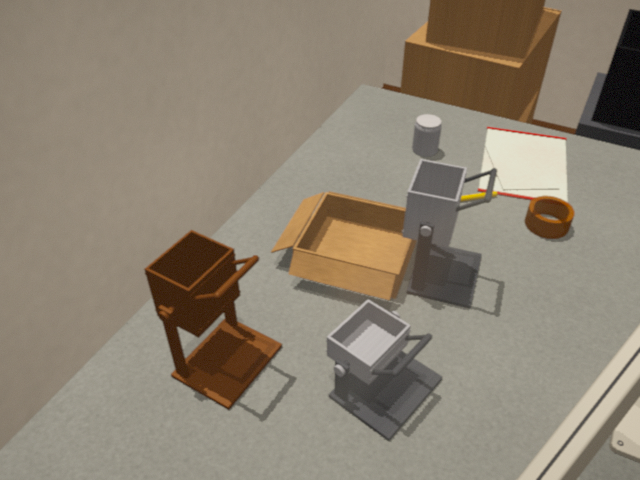

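Top view: there are three candidates. The brown tall tin at (143,155) is a look-alike, and the squat grey tin at (220,348) is the bystander. The tall grey tin at (432,345) stands at the carton with both balls visible at (396,343) and (441,338), so it fits the description. Its handle bar runs from (413,434) to (491,421).

```bash
python3 - <<'E'
from h import *
im=viewer.get_image("top"); save(im,"crop",(340,280,520,460),3)
for u,v in[(413,434),(491,421),(452,427)]: print("bar",ray(im,u,v,245),pt(im,u,v))
for u,v in[(378,318),(466,305),(483,375),(393,388)]: print("rim",ray(im,u,v,235),pt(im,u,v))
s=viewer.get_image("side")
for u,v in[(465,181),(494,171),(462,208),(492,200)]: print("side",ray(s,u,v,245),pt(s,u,v))
for u,v in[(325,194),(440,183),(460,290)]: print("carton",ray(im,u,v,70))
E
```

```text
bar [ 415.3 -117.7  245. ] [ 417. -117.  251.]
bar [ 428.3 -209.7  245. ] [ 429. -208.  251.]
bar [ 422.3 -163.8  245. ] [ 423. -162.  251.]
rim [551.2 -84.  235. ] [553. -89. 181.]
rim [ 564.6 -194.4  235. ] [ 565. -194.  235.]
rim [ 479.7 -208.   235. ] [ 480. -208.  234.]
rim [466.5 -98.2 235. ] [ 464. -100.  216.]
side [ 469.2 -153.3  245. ] [ 477. -195.  215.]
side [ 430.5 -208.8  245. ] [ 429. -196.  254.]
side [450.1 -74.4 245. ] [ 456. -107.  220.]
side [ 410.  -120.4  245. ] [ 454. -452.    1.]
carton [765.  -19.3  70. ]
carton [ 777.6 -213.3   70. ]
carton [ 597.1 -232.3   70. ]
```

View pics/crop.png

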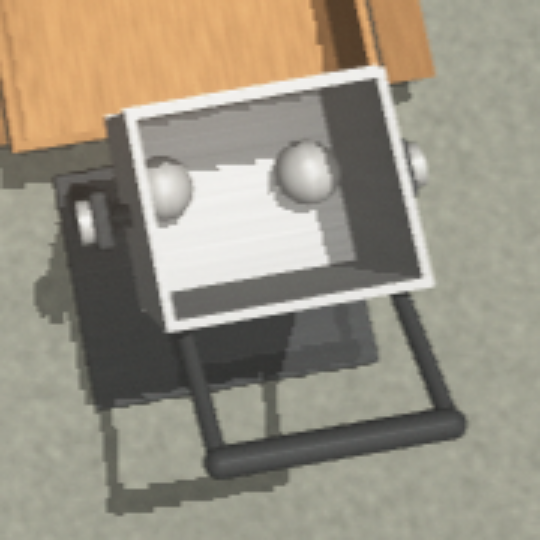

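The crop confirms the tall grey tin with both balls inside and a dark handle bar. The pivot is at about (516,-146), yaw about 8°, and the bar at about (422,-162,245).

Call:
play_rows(dp=[[20, -33, 14], [20, -33, 14], [20, -33, 14], [20, -33, 14], [20, -33, 14], [20, -33, 14], [20, -33, 14], [20, -33, 14]], yaw=[-7, -7, -7, -7, -7, -7, -7, -7], gripper=0.5)

```text
t: 1.47
ee_pos: [374.1, 321.6, 335.6]
orientation: [1.941, 2.47, 0.001]
ft_force: [0.3, -0.3, -0.7]
width: 44.4
grasp_force: 0.0
```

Call:
play_rows(dp=[[5, -36, 0], [5, -36, 0], [5, -36, 0], [5, -36, 0], [5, -36, 0], [5, -36, 0], [5, -36, 0], [5, -36, 0]], yaw=[-1, -1, -1, -1, -1, -1, 0, 0])

```text
t: 2.13
ee_pos: [413.4, 33.7, 335.0]
orientation: [2.06, 2.371, 0.001]
ft_force: [0.9, -0.3, -1.2]
width: 43.4
grasp_force: 0.0
```

Call:
play_rows(dp=[[1, -33, 0], [1, -33, 0], [1, -33, 0], [1, -33, 0], [1, -33, 0], [0, -20, 0], [0, 0, 0]], yaw=[0, 0, 0, 0, 0, 0, 0])

```text
t: 2.72
ee_pos: [418.6, -152.7, 334.8]
orientation: [2.064, 2.367, -0.001]
ft_force: [0.4, 0.6, -0.2]
width: 43.9
grasp_force: 0.0
```

```bash
cat >> h.py <<'E'
from scipy.spatial.transform import Rotation as R
def wcloud(im,o):
    v,u=np.mgrid[0:480,0:640]; x=(u-im["cx"])/im["fx"]; y=(v-im["cy"])/im["fy"]; r=np.hypot(x,y)+1e-9; k=np.tan(np.minimum(r,1.5))/r
    d=im["range_z"]; p=np.stack([x*k*d,-y*k*d,-d,np.ones_like(d)],-1)@im["hand_eye"].T
    P=p[...,:3]@R.from_rotvec(o["orientation"]).as_matrix().T+o["ee_pos"]; P[d<=0]=np.nan; return P
E
python3 - <<'E'
from h import *
o=ctrl.get_obs(); im=viewer.get_image("wrist"); save(im,"w1")
P=wcloud(im,o); q=P.reshape(-1,3)
m=(abs(q[:,2]-250)<12)&(abs(q[:,0]-422)<25)&(abs(q[:,1]+162)<70)
b=q[m]; print(len(b),b.min(0),b.max(0),np.median(b,0)); print(np.degrees(np.arctan(np.polyfit(b[:,1],b[:,0],1)[0])))
for y in(-190,-165,-140):
    c=b[abs(b[:,1]-y)<5]; print(y,len(c),np.median(c,0), c.max(0)[2])
m=(abs(q[:,2]-235)<4)&(abs(q[:,0]-515)<55)&(abs(q[:,1]+146)<75); b=q[m]; print("rim",len(b),b.min(0),b.max(0))
b2=b[:,:2].astype(np.float32); print(cv2.minAreaRect(b2))
E
```

```text
2411 [ 409.42996739 -210.68306102  238.00200063] [ 445.60795868 -109.42692633  252.32517239] [ 421.66209668 -153.8381393   249.39888926]
-7.954526677592493
-190 198 [ 426.00599887 -189.96006414  249.51786421] 251.6347200838835
-165 215 [ 422.34883011 -164.89207487  249.62694094] 252.08023467113807
-140 234 [ 418.55347118 -140.11819218  249.59616685] 251.7746252549937
rim 2601 [ 462.93332536 -206.10006948  231.00222113] [567.63723537 -85.85738579 236.78948634]
((515.797119140625, -146.84815979003906), (91.59152221679688, 110.95061492919922), 8.329898834228516)
```

View pics/w1.png

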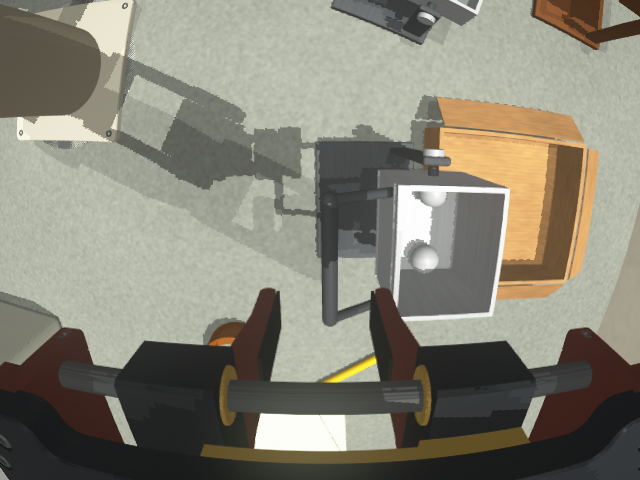

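The wrist view shows the bar at (330,260) between the finger directions. The rim rectangle gives pivot (516,-147) and yaw 8.3°, and the bar is at (421.7,-160,245), which matches. I'll descend and grip.

Call:
play_rows(dp=[[1.5, -4, -12], [1.5, -4, -16], [0, 0, -20], [0, 0, -20], [0, 0, -20], [0, 0, -12], [0, 0, -8], [0, 0, 0]], yaw=[0.4, 0, 0, 0, 0, 0, 0, 0])

```text
t: 3.43
ee_pos: [420.8, -156.3, 225.4]
orientation: [-2.049, -2.377, 0.001]
ft_force: [-0.2, -0.1, -0.9]
width: 43.7
grasp_force: 0.0
```

Call:
play_rows(dp=[[0, 0, 0], [0, 0, 0], [0, 0, 0], [0, 0, 0], [0, 0, 0], [0, 0, 0]], yaw=[0, 0, 0, 0, 0, 0], gripper=1)

```text
t: 3.93
ee_pos: [422.6, -157.7, 227.3]
orientation: [2.052, 2.376, 0.002]
ft_force: [4.2, 1.1, 0.2]
width: 11.2
grasp_force: 30.0
```

```bash
python3 - <<'E'
import numpy as np
t=np.radians(np.r_[np.arange(0,48.1,3),np.arange(52,121,4)]);u=-95*np.cos(t)+75*np.sin(t);z=95*np.sin(t)+75*np.cos(t)
for a,du,dz in zip(np.degrees(t)[1:],np.diff(u),np.diff(z)):print(round(a),[round(.99*du,1),round(.143*du,1),round(dz,1)])
E
```

```text
3 [np.float64(4.0), np.float64(0.6), np.float64(4.9)]
6 [np.float64(4.3), np.float64(0.6), np.float64(4.7)]
9 [np.float64(4.5), np.float64(0.6), np.float64(4.4)]
12 [np.float64(4.7), np.float64(0.7), np.float64(4.2)]
15 [np.float64(4.9), np.float64(0.7), np.float64(3.9)]
18 [np.float64(5.1), np.float64(0.7), np.float64(3.7)]
21 [np.float64(5.3), np.float64(0.8), np.float64(3.4)]
24 [np.float64(5.5), np.float64(0.8), np.float64(3.1)]
27 [np.float64(5.6), np.float64(0.8), np.float64(2.8)]
30 [np.float64(5.8), np.float64(0.8), np.float64(2.5)]
33 [np.float64(5.9), np.float64(0.9), np.float64(2.2)]
36 [np.float64(6.0), np.float64(0.9), np.float64(1.9)]
39 [np.float64(6.1), np.float64(0.9), np.float64(1.6)]
42 [np.float64(6.2), np.float64(0.9), np.float64(1.2)]
45 [np.float64(6.2), np.float64(0.9), np.float64(0.9)]
48 [np.float64(6.2), np.float64(0.9), np.float64(0.6)]
52 [np.float64(8.4), np.float64(1.2), np.float64(0.3)]
56 [np.float64(8.4), np.float64(1.2), np.float64(-0.3)]
60 [np.float64(8.3), np.float64(1.2), np.float64(-0.9)]
64 [np.float64(8.2), np.float64(1.2), np.float64(-1.5)]
68 [np.float64(8.1), np.float64(1.2), np.float64(-2.1)]
72 [np.float64(7.9), np.float64(1.1), np.float64(-2.7)]
76 [np.float64(7.7), np.float64(1.1), np.float64(-3.2)]
80 [np.float64(7.5), np.float64(1.1), np.float64(-3.7)]
84 [np.float64(7.2), np.float64(1.0), np.float64(-4.3)]
88 [np.float64(6.9), np.float64(1.0), np.float64(-4.8)]
92 [np.float64(6.6), np.float64(0.9), np.float64(-5.2)]
96 [np.float64(6.2), np.float64(0.9), np.float64(-5.7)]
100 [np.float64(5.8), np.float64(0.8), np.float64(-6.1)]
104 [np.float64(5.3), np.float64(0.8), np.float64(-6.5)]
108 [np.float64(4.9), np.float64(0.7), np.float64(-6.9)]
112 [np.float64(4.4), np.float64(0.6), np.float64(-7.2)]
116 [np.float64(3.9), np.float64(0.6), np.float64(-7.5)]
120 [np.float64(3.4), np.float64(0.5), np.float64(-7.7)]
```

Call:
play_rows(dp=[[4.0, 0.6, 4.9], [4.3, 0.6, 4.7], [4.5, 0.6, 4.4], [4.7, 0.7, 4.2], [4.9, 0.7, 3.9], [5.1, 0.7, 3.7], [5.3, 0.8, 3.4]], yaw=[0, 0, 0, 0, 0, 0, 0])

```text
t: 4.52
ee_pos: [453.5, -153.1, 256.7]
orientation: [-2.051, -2.377, 0.004]
ft_force: [-7.7, -2.4, 8.4]
width: 11.2
grasp_force: 30.0
```

Forces are low, so I'll continue to about 45°.

Call:
play_rows(dp=[[5.5, 0.8, 3.1], [5.6, 0.8, 2.8], [5.8, 0.8, 2.5], [5.9, 0.9, 2.2], [6.0, 0.9, 1.9], [6.1, 0.9, 1.6], [6.2, 0.9, 1.2], [6.2, 0.9, 0.9]], yaw=[0, 0, 0, 0, 0, 0, 0, 0])

```text
t: 5.18
ee_pos: [502.3, -146.1, 272.4]
orientation: [2.052, 2.378, -0.0]
ft_force: [-4.0, -3.7, 3.7]
width: 11.5
grasp_force: 30.0
```

Call:
play_rows(dp=[[0, 0, 0], [0, 0, 0], [0, 0, 0], [0, 0, 0], [0, 0, 0], [0, 0, 0], [0, 0, 0], [0, 0, 0]], yaw=[0, 0, 0, 0, 0, 0, 0, 0])

```text
t: 5.85
ee_pos: [502.0, -146.2, 272.4]
orientation: [2.052, 2.378, 0.001]
ft_force: [-1.4, -2.1, 4.4]
width: 11.1
grasp_force: 30.0
```

Call:
play_rows(dp=[[0, 0, 0], [0, 0, 0], [0, 0, 0], [0, 0, 0], [0, 0, 0], [0, 0, 0], [0, 0, 0], [0, 0, 0]], yaw=[0, 0, 0, 0, 0, 0, 0, 0])

```text
t: 6.52
ee_pos: [502.0, -146.2, 272.4]
orientation: [2.052, 2.378, 0.001]
ft_force: [-0.6, -2.5, 4.8]
width: 11.0
grasp_force: 30.0
```

```bash
python3 - <<'E'
from h import *
im=viewer.get_image("side"); save(im,"s45",(260,60,580,320),2.3); o=ctrl.get_obs(); print(o["ft_force"],o["moment"],o["ee_pos"])
E
```

```text
[-0.02809433 -2.58952232  4.63817361] [-0.46583514  0.34470092  0.02231227] [ 502.06431688 -146.13776527  272.37675001]
```

View pics/s45.png

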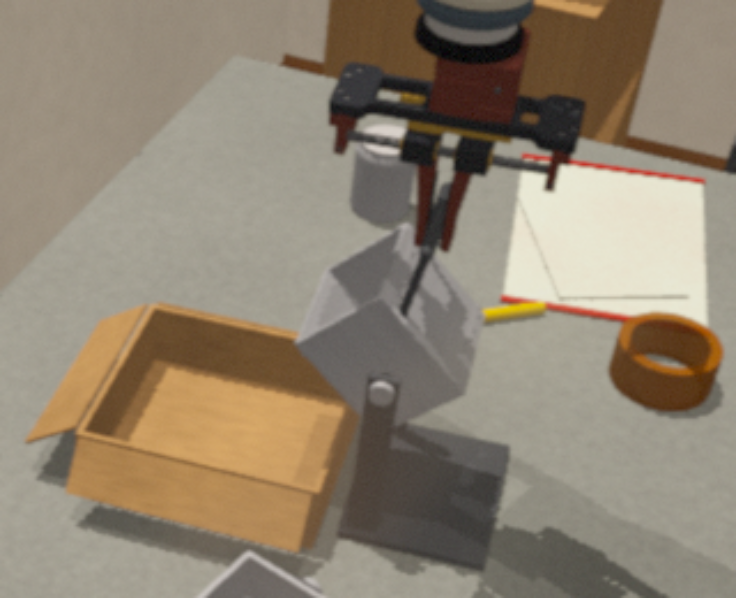

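The tin in the crop at (390,330) is tilted about 45° and has been held for 1.3 s. No balls are in the carton, so I'll tip on slowly.

Call:
play_rows(dp=[[6.2, 0.9, 0.6], [8.4, 1.2, 0.3], [8.4, 1.2, -0.3], [8.3, 1.2, -0.9], [8.2, 1.2, -1.5], [8.1, 1.2, -2.1], [7.9, 1.1, -2.7], [7.7, 1.1, -3.2]], yaw=[0, 0, 0, 0, 0, 0, 0, 0])

```text
t: 7.23
ee_pos: [565.6, -136.7, 261.7]
orientation: [-2.052, -2.378, 0.0]
ft_force: [-2.5, -3.2, 2.4]
width: 11.4
grasp_force: 30.0
```

Call:
play_rows(dp=[[7.5, 1.1, -3.7], [7.2, 1.0, -4.3], [3.5, 0.5, -2.4], [3.4, 0.5, -2.4], [3.3, 0.5, -2.6], [3.3, 0.4, -2.6], [0, 0, 0]], yaw=[0, 0, 0, 0, 0, 0, 0])

```text
t: 7.82
ee_pos: [593.4, -132.7, 243.7]
orientation: [-2.052, -2.378, -0.0]
ft_force: [-0.3, -2.1, -0.1]
width: 11.0
grasp_force: 30.0
```

Call:
play_rows(dp=[[3.1, 0.5, -2.8], [3.1, 0.4, -2.9], [2.9, 0.4, -3.0], [2.9, 0.4, -3.1], [2.7, 0.4, -3.2], [2.6, 0.4, -3.3], [2.5, 0.4, -3.4], [2.4, 0.3, -3.5]], yaw=[0, 0, 0, 0, 0, 0, 0, 0])

```text
t: 8.48
ee_pos: [615.5, -129.6, 218.6]
orientation: [-2.052, -2.378, -0.0]
ft_force: [-1.9, 1.2, 1.6]
width: 11.3
grasp_force: 30.0
```

Call:
play_rows(dp=[[2.2, 0.3, -3.6], [2.2, 0.3, -3.6], [1.9, 0.3, -3.8], [1.9, 0.3, -3.8], [0, 0, 0], [0, 0, 0], [0, 0, 0], [0, 0, 0]], yaw=[0, 0, 0, 0, 0, 0, 0, 0])

```text
t: 9.15
ee_pos: [623.5, -128.5, 204.3]
orientation: [2.052, 2.378, 0.0]
ft_force: [-0.8, -0.1, -0.6]
width: 11.0
grasp_force: 30.0
```

Call:
play_rows(dp=[[0, 0, 0], [0, 0, 0], [0, 0, 0], [0, 0, 0], [0, 0, 0], [0, 0, 0], [0, 0, 0], [0, 0, 0]], yaw=[0, 0, 0, 0, 0, 0, 0, 0])

```text
t: 9.82
ee_pos: [623.5, -128.5, 204.3]
orientation: [-2.052, -2.378, 0.0]
ft_force: [-1.5, 0.7, 1.0]
width: 11.1
grasp_force: 30.0
```

```bash
python3 - <<'E'
from h import *
im=viewer.get_image("side"); save(im,"s116",(260,60,580,320),2.3); o=ctrl.get_obs(); print(o["ft_force"],o["ee_pos"])
for r in models.landmark_of(im,"ball_a_center"): print(r, pt(im,*r["location"]))
E
```

```text
[-1.43311277  0.35540508  0.66053754] [ 623.46635522 -128.57346818  204.35889283]
{'location': [323.4, 247.5], 'conf': 0.42} [721. -78.  35.]
```

View pics/s116.png

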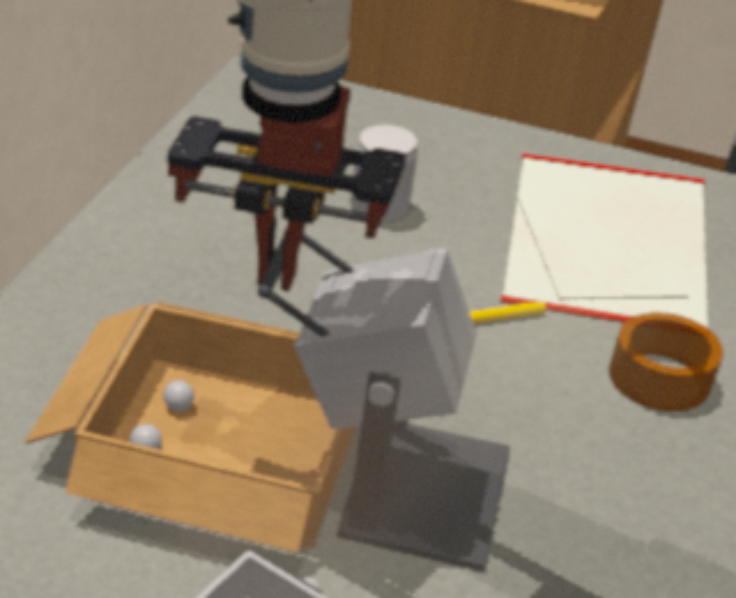

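Both balls lie in the carton, at crop (178,396) and (147,438). I'll turn the tin back by the reverse path.

Call:
play_rows(dp=[[-3.8, -0.6, 7.6], [-4.4, -0.6, 7.2], [-4.9, -0.7, 6.9], [-5.3, -0.8, 6.5], [-5.8, -0.8, 6.1], [-6.2, -0.9, 5.7], [-6.6, -0.9, 5.2], [-6.9, -1.0, 4.8]], yaw=[0, 0, 0, 0, 0, 0, 0, 0])

```text
t: 10.58
ee_pos: [579.6, -134.9, 255.5]
orientation: [2.051, 2.377, 0.002]
ft_force: [1.7, 0.3, -1.5]
width: 11.0
grasp_force: 30.0
```

Call:
play_rows(dp=[[-7.2, -1.0, 4.3], [-7.5, -1.1, 3.7], [-7.7, -1.1, 3.2], [-7.9, -1.1, 2.7], [-8.1, -1.2, 2.1], [-8.2, -1.2, 1.5], [-8.3, -1.2, 0.9], [-8.4, -1.2, 0.3]], yaw=[0, 0, 0, 0, 0, 0, 0, 0])

```text
t: 11.25
ee_pos: [515.4, -144.3, 273.2]
orientation: [2.052, 2.378, -0.0]
ft_force: [3.3, 0.5, 2.2]
width: 11.6
grasp_force: 30.0
```

Call:
play_rows(dp=[[-8.4, -1.2, -0.3], [-6.2, -0.9, -0.6], [-6.2, -0.9, -0.9], [-6.2, -0.9, -1.2], [-6.1, -0.9, -1.6], [-6.0, -0.9, -1.9], [-5.9, -0.9, -2.2], [-5.8, -0.8, -2.5]], yaw=[0, 0, 0, 0, 0, 0, 0, 0])

```text
t: 11.92
ee_pos: [464.6, -151.2, 261.3]
orientation: [-2.052, -2.378, 0.0]
ft_force: [1.6, 2.6, 2.4]
width: 11.0
grasp_force: 30.0
```

Call:
play_rows(dp=[[-5.6, -0.8, -2.8], [-5.5, -0.8, -3.1], [-5.3, -0.8, -3.4], [-5.1, -0.7, -3.7], [-4.9, -0.7, -3.9], [-4.7, -0.7, -4.2]], yaw=[0, 0, 0, 0, 0, 0])

```text
t: 12.42
ee_pos: [433.9, -155.8, 240.2]
orientation: [-2.052, -2.378, -0.0]
ft_force: [1.8, 3.3, 2.7]
width: 11.1
grasp_force: 30.0
```

Call:
play_rows(dp=[[-4.5, -0.6, -4.4], [-4.2, -0.6, -4.6], [-3.5, -0.6, -4.2], [0, 0, 0], [0, 0, 0], [0, 0, 0]], yaw=[0, 0, 0, 0, 0, 0])

```text
t: 12.92
ee_pos: [422.5, -157.8, 227.4]
orientation: [2.052, 2.378, 0.001]
ft_force: [3.6, 3.6, 2.7]
width: 11.4
grasp_force: 30.0
```

Now I'll open partway (0.5, to clear the back wall), then rise.

Call:
play_rows(dp=[[0, 0, 0], [0, 0, 0], [0, 0, 0], [0, 0, 0], [0, 0, 0], [0, 0, 0]], yaw=[0, 0, 0, 0, 0, 0], gripper=0.5)

```text
t: 13.42
ee_pos: [421.9, -157.7, 227.3]
orientation: [-2.052, -2.378, 0.001]
ft_force: [-0.3, -0.9, 0.2]
width: 43.4
grasp_force: 0.0
```

Call:
play_rows(dp=[[0, 0, 8], [0, 0, 12], [0, 0, 20], [0, 0, 20], [0, 0, 25], [0, 0, 25], [-5, 20, 10], [-5, 20, 0]], yaw=[0, 0, 0, 0, 0, 0, 0, 0])

```text
t: 14.08
ee_pos: [413.5, -118.1, 350.9]
orientation: [2.051, 2.373, 0.003]
ft_force: [1.1, -0.3, 0.4]
width: 43.6
grasp_force: 0.0
```

Call:
play_rows(dp=[[0, 30, 0], [0, 30, 0], [0, 30, 0], [0, 30, 0], [0, 15, 0], [0, 0, 0], [0, 0, 0]], yaw=[0, 0, 0, 0, 0, 0, 0])

```text
t: 14.67
ee_pos: [412.1, 17.7, 348.0]
orientation: [2.049, 2.38, 0.0]
ft_force: [-0.8, -0.6, 0.3]
width: 43.8
grasp_force: 0.0
```

```bash
python3 - <<'E'
from h import *
t=viewer.get_image("top"); save(t,"end")
for r in models.landmark_of(t,"ball_a_center"): print(r, pt(t,*r["location"]))
E
```

```text
{'location': [365.4, 223.3], 'conf': 0.66} [721. -87.  33.]
```

View pics/end.png

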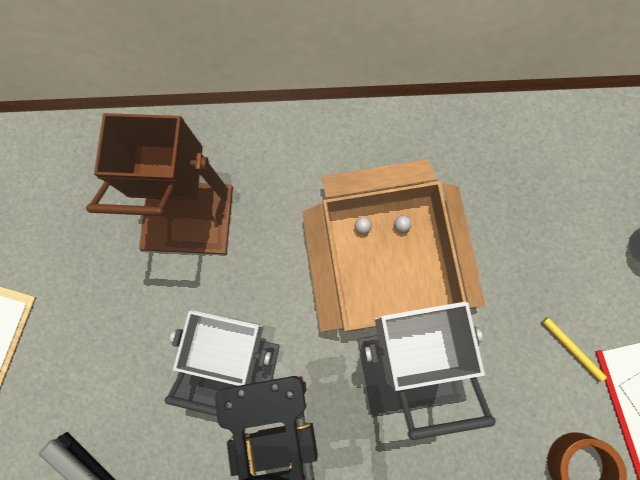

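Both balls are in the carton at (363,226) and (403,224), the tin is upright and empty, and the gripper is clear.

```bash
python3 -c "
from workcell import ticket; print(ticket.close_job())"
```

```text
the job is handed in; nothing more can be done
None
```

The job is handed in: I held the tall tin at about 45° for 1.3 s with nothing spilled, rolled both balls into the carton, and turned the tin back upright with the gripper clear; no verdict was returned.

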